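Slide a flask dish into the shaker clamp and tighten it

ROBOT

A 6-joint arm with a two-finger parallel gripper is mounted at the origin on a cart in front of the work surface, level with it; the furniture and walls round the work are solid. World frame = base frame: x ahead of the robot, y to its left, z up, the work surface at z = 0. Lengths are in m, angles in rad, forces in N, time in s.
With the tool pointing down it reaches from about 0.275 to 0.825 m from the base axis. Payload 5.2 kg.
Tool frame: the origin (TCP) lies on the mounting face of the last link; the fingertips stand 186 mm ahead of it and the grasp point (between the pads) lies 167 mm ahead of it; z points along the fingers, x is the direction in which the jaws open and shut, and the axes are right-handed (so a half turn about z gives the same grasp; the last joint's range is limited). The gripper opens to 93 mm and grips with 3 to 60 N. Pads are 15 mm wide; open, the fingers measure 128 mm over their backs; the gripper's body (75 mm by 188 mm) begins 65 mm behind the grasp point.
Start: joints at [1.017, 0.259, 1.535, -0, 1.348, -0.203], TCP at [0.189, 0.517, 0.405] pointing down, gripper open.
Joint ranges: [-3.14, 3.14], [-0.91, 2.08], [0.19, 2.58], [-1.22, 4.36], [0.22, 2.71], [-3.12, 3.12]. Speed limits (rad/s): [2.57, 2.57, 3.14, 3.14, 3.14, 3.14].

INTERFACE

Orientations are given as a unit quaternion [w, x, y, z].
In Python, from workcell import r gives the robot as it stands. The module is installed in compiled form; this text tells all that it offers.
- The arm moves only by the shell command python3 -m crank 'ROWS' [FORCE]. ROWS is JSON, one flat list of numbers, 7 for each row, row after row: the turn, a rotation vector about the tool's x, y, z normalised to -1 to 1, where 1 is pi/2 rad, then the shift along the tool's x, y, z normalised to -1 to 1, where 1 is 200 mm, then the finger opening in mm, from 0 to 93. In form: [ax, ay, az, tx, ty, tz, grip, ax, ay, az, tx, ty, tz, grip, ...]. A call has 1 to 12 rows; each row is the pose to reach, as a shift and turn from the pose commanded when the call began, along the tool's axes at that moment; what a row does not reach only later rows make up. A row lasts 1/8 s, in which the tool goes at most 62.5 mm and 10.7 degrees, less where a joint would pass 70% of its speed; a pose out of reach is approached as far as the arm can. A call with a number of a shift or a turn outside -1 to 1 is refused whole. A call with a gripper value outside its range is refused whole. The fingers move at their own pace and stop on an object; FORCE is the grip in N (left out, the last holds). Time passes only in rows, so rows that repeat a pose let the fingers close. It gives the time, the measured TCP pose, the force and the opening at its end, in the units of the state.
- r.get_obs(): the state, without advancing time (a new reading comes with each control period).
- r.grab_frame(name): name is "scene" or "top"; returns a dict with "image" (384x512x3 uint8, blue, green, red), "depth" (384x512 float32, m along the optical axis (not along the pixel's ray), 0 where there is no reading), "fov_y" (degrees; the focal length in pixels is half the picture's height over the tangent of half this angle, whatever the lens; pixels are square), "cx", "cy" (the principal point, pixels), "k1" (the pictures are not rectified: a ray, as slopes to the right and down, at radius r is drawn at 1 + k1 r^2 times it, then the intrinsics apply), "cam_to_world" (4x4, takes a point from camera to world coordinates). Camera axes: x right, y down, z forward; pixel columns grow to the right and rows downward; lengths in m; the calibration is good to about 2 mm. A picture is of the moment at which its call begins.
- r.finish_job(): hands the job in, once; it reports no verdict.
The state is a dict: "t": time; "joint_positions": joint angles; "joint_vel": joint speeds; "tau": joint torques, N m; "position": TCP position; "tool_rot": TCP orientation; "contact_force": force on the tool from outside, world axes, zero at the start; "moment": the same for the moment, N m; "gripper_width": finger opening in m.
Only numpy, scipy, OpenCV 4.12 (cv2) and the standard library are available. Lean on these libraries where they do the work, as an engineer would, in place of code of your own. Each camera call takes 0.05 s, during which the arm holds its last target.

TASK

Slide the steel dish with its flask sideways along the shaker platform, keeping it flat on the platform and the flask upright, onto the middle ring mark between the clamp jaw and the back rail. Then tighten the clamp by turning its black knob clockwise until the green tab is fully popped out, and let go. Leave the small flask on the ring at the other end standing where it is.

Things in the scene. Friction and masses are not known exactly. Their poses are not given: they have to be found in the camera images.
- shaker: Orbital shaker, fixed: white base, flat black platform 50 mm above the worktop. Origin at worktop level under the middle ring; y runs along the row of three yellow rings, x points to the back rail. Platform from x -176 to +86, y -235 to +235 mm. Rings (136 mm across) at y -150, 0, +150 mm. Blue clamp block at x -160 to -112, y -36 to +36 mm, 45 mm high above the platform.
- back_rail (a point): Aluminium rail along the whole back of the platform, 22 mm high, 12 mm thick. This point: middle of its inner (front) face, at its top. A dish that touches the rail is centred on x = 0 of the shaker.
- clamp_jaw (a point): Middle of the face of the clamp's black rubber jaw, 56 mm wide and 24 mm high, 8 to 32 mm above the platform, facing the back rail across the middle ring. With the knob at 0 it is at x = -80 mm of the shaker.
- clamp_mark (a point): Centre of the middle ring mark, on the platform's top; where the dish's centre is to be. The clamp pushes the dish the last few mm in x against the back rail.
- dish: Round open steel dish, 124 mm outside diameter, 40 mm high, wall 3 mm, floor 4 mm thick, about 0.4 kg. Origin at the centre of its underside, z up. It starts on the left or on the right ring, a few mm in front of the back rail.
- flask_in_dish: Clear conical flask with beige contents and a red stir bar, 59 mm base diameter, 100 mm high, 0.11 kg, standing loose in the dish. Origin at the centre of its underside, z up.
- amber_flask: Small clear conical flask with pale beige contents, 52 mm base diameter, 85 mm high, standing loose on the ring at the other end of the platform. Origin at the centre of its underside.
- knob_grip (a point): Centre of the clamp's round black knob, half-way up it. The knob is 42 mm across (46 mm over its ribs) and 30 mm high with a vertical axis; its underside is 14 mm above the clamp block's top. Grip it round the sides from above.
- clamp_knob (a joint): Angle of the clamp knob in rad, 0 to 4; grows clockwise seen from above and moves the jaw towards the back rail, 10 mm per rad. Stays where it is left (friction 0.2 N m, about 0.35 N m when tight). From 0, with the dish at the rail, the jaw touches at about 1.85 rad and the tab is fully out about 0.7 rad later.
- clamp_tab (a joint): Travel in m of the green indicator tab (22 x 18 mm) up out of the aluminium lug that rides with the jaw on the +y side of the clamp block: 0 is in, flush, 0.014 fully out. It starts to come out when the sprung jaw bears on the dish with 9 N, moves 2 mm per mm of further jaw travel, and is fully out when the jaw's spring reaches its stop, where the knob turns hard.

How it is judged:
By the outcome, as a careful person would: the job done as asked, in the order asked, and still so for the second after the job is handed in, with the robot touching nothing.
It also fails if it takes over 66 s, if anything falls off the work surface, if the arm or the gripper's body presses on something with over 40 N, if the wrist force passes 120 N, or if a joint passes its speed limit or range.

## Working session

There is one attempt and no reset: what is moved stays moved. The work goes in short steps, Python scripts to look and compute and a shell command to move; the robot and the scene stay as the last step left them, time stands still between calls to the robot, and variables do not carry over. Pictures are saved under pics/ and viewed, and the job is handed in when it is done.

```bash
mkdir -p pics
cat > h.py <<'E'
import numpy as np,cv2
from workcell import r
def snap(n,tag):
    f=r.grab_frame(n); np.savez(f'pics/{tag}.npz',**{k:np.array(v) for k,v in f.items()}); cv2.imwrite(f'pics/{tag}.png',f['image']); return f
def load(tag): return dict(np.load(f'pics/{tag}.npz'))
def ray(f,u,v):
    F=f['image'].shape[0]/2/np.tan(np.radians(float(f['fov_y']))/2)
    d=np.array([(u-f['cx'])/F,(v-f['cy'])/F]); s=d.copy()
    for _ in range(20): s=d/(1+f['k1']*(s@s))
    return np.array([s[0],s[1],1.])
def pd(f,u,v,z=None):
    c=ray(f,u,v);M=f['cam_to_world']
    if z is None: c=c*f['depth'][int(round(v)),int(round(u))]
    else:
        R=M[:3,:3]@c; c=c*((z-M[2,3])/R[2])
    return M[:3,:3]@c+M[:3,3]
def crop(tag,x0,y0,x1,y1,s,out):
    im=cv2.imread(f'pics/{tag}.png')[y0:y1,x0:x1]; cv2.imwrite(f'pics/{out}.png',cv2.resize(im,None,fx=s,fy=s,interpolation=cv2.INTER_CUBIC))
E
python3 - <<'E'
from h import *
for n in('scene','top'):
    f=snap(n,n+'0'); print(f['fov_y'],f['cx'],f['cy'],f['k1'],f['cam_to_world'].round(3).tolist())
print(r.get_obs())
E
```

```text
47.583655531868935 252.7525561270118 190.23914032967673 0.004941062068544419 [[0.821, -0.281, 0.496, 0.114], [-0.57, -0.399, 0.718, -0.598], [-0.004, -0.873, -0.488, 0.542], [0.0, 0.0, 0.0, 1.0]]
47.760688345318236 260.206772013793 196.40117967914284 -0.14600854858716988 [[0.017, -0.98, 0.197, 0.373], [-1.0, -0.021, -0.021, 0.023], [0.024, -0.196, -0.98, 0.963], [0.0, 0.0, 0.0, 1.0]]
{'t': 0.1, 'joint_positions': array([ 1.01718544e+00,  2.59243435e-01,  1.53596715e+00, -7.63993519e-06,
        1.34801514e+00, -2.02772253e-01]), 'joint_vel': array([ 1.07534675e-03, -1.29306901e-03, -3.13192072e-03,  8.75987570e-04,
       -6.09202085e-05,  3.46223704e-04]), 'tau': array([ 1.32490975e-03, -4.38211906e+01, -2.84647822e+01,  7.21051265e-02,
        3.61064204e-02, -5.52738527e-05]), 'position': array([0.18888549, 0.51633729, 0.40401757]), 'tool_rot': array([ 3.26805648e-04,  8.19659376e-01,  5.72850626e-01, -7.48292364e-04]), 'contact_force': array([0.93718123, 0.75458387, 0.3768719 ]), 'moment': array([-0.00439783, -0.02783685, -0.02174497]), 'gripper_width': 0.09316962038809423}
```

View pics/scene0.png

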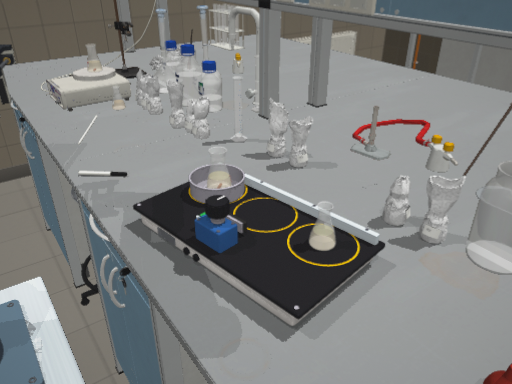

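View pics/top0.png

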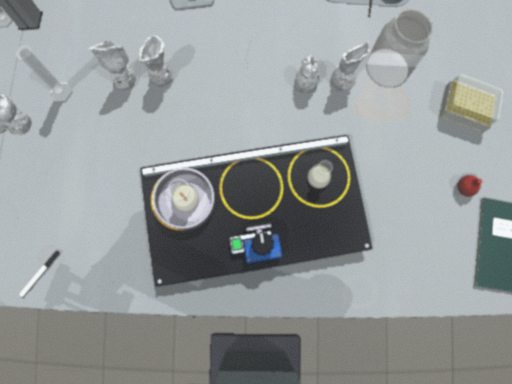

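Run:
```python
from h import *
crop('top0',130,125,380,295,3.2,'c1')
crop('scene0',120,130,390,310,2.9,'c2')
```

```text
(no output)
```

View pics/c1.png

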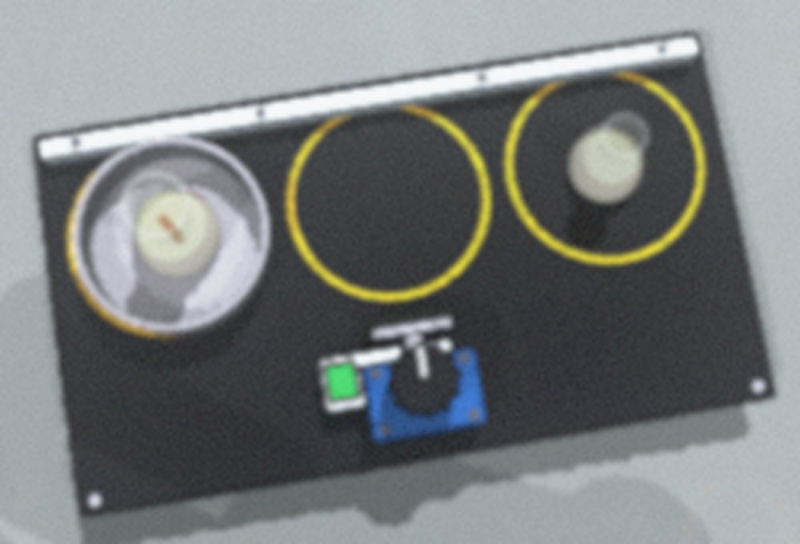

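View pics/c2.png

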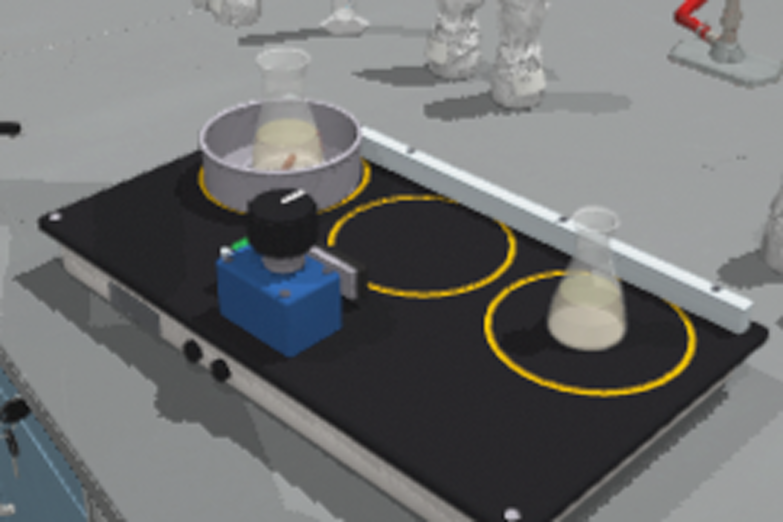

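```bash
cat > fit.py <<'E'
from h import *
from scipy.optimize import least_squares
def yel(f):
    hsv=cv2.cvtColor(f['image'],cv2.COLOR_BGR2HSV); m=cv2.inRange(hsv,(20,120,110),(35,255,255))
    v,u=np.nonzero(m); return u,v
RC=np.array([[0,-.15],[0,0],[0,.15]])
def fitrings(f,th0=0.1,c0=(0.47,0.0)):
    u,v=yel(f); P=np.array([pd(f,a,b,.05)[:2] for a,b in zip(u,v)])
    P=P[np.linalg.norm(P-np.array(c0),axis=1)<.3]
    def res(p):
        c,s=np.cos(p[2]),np.sin(p[2]); L=(P-p[:2])@np.array([[c,-s],[s,c]])
        d=np.linalg.norm(L[:,None]-RC,axis=2)
        e=(d-p[3]); i=np.abs(e).argmin(1); return e[np.arange(len(e)),i]
    s=least_squares(res,[*c0,th0,.066],loss='soft_l1',f_scale=.003)
    return s.x,len(P),np.abs(s.fun).mean()
E
python3 - <<'E'
from fit import *
f=load('top0');g=load('scene0')
def tp(x,y): return 130+x/3.2,125+y/3.2
def sp(x,y): return 120+x/2.9,130+y/2.9
for n,p,z in [('cornerBL',(36,135),.05),('FL',(82,514),.05),('FR',(774,396),.05),('BR',(700,33),.05)]:
    print(n,pd(f,*tp(*p),z).round(4))
c0=pd(f,*tp(390,202),.05)[:2]; print('c0',c0)
print(fitrings(f,.1,c0)); 
print(fitrings(g,.1,c0))
# dish rim ellipse in top
for n,(x,y),z in [('L',(73,240),.09),('R',(270,225),.09),('T',(160,136),.09),('B',(175,333),.09),('jaw',(412,327),.082),('knob',(425,383),.139),('flask',(177,238),.06),('amber',(604,168),.06)]:
    print(n,pd(f,*tp(x,y),z).round(4),pd(f,*tp(x,y)).round(4))
E
```

```text
cornerBL [0.6158 0.2651 0.05  ]
FL [0.3621 0.2182 0.05  ]
FR [ 0.4474 -0.2369  0.05  ]
BR [ 0.7003 -0.1927  0.05  ]
c0 [0.57404009 0.0218676 ]
(array([0.57621407, 0.02391519, 0.19001781, 0.06609299]), 1110, np.float64(0.0018041762373318232))
(array([0.57793552, 0.02920735, 0.19006342, 0.06634122]), 629, np.float64(0.0015359184205354624))
L [0.5359 0.2253 0.09  ] [0.5353 0.2245 0.0934]
R [0.5485 0.0986 0.09  ] [0.5563 0.102  0.0509]
T [0.606  0.1727 0.09  ] [0.6059 0.1726 0.0904]
B [0.4774 0.1563 0.09  ] [0.4807 0.1605 0.0628]
jaw [0.4855 0.0062 0.082 ] [0.4858 0.0061 0.0797]
knob [ 0.4449 -0.001   0.139 ] [ 0.4449 -0.001   0.1395]
flask [0.5444 0.1627 0.06  ] [0.5329 0.1533 0.1205]
amber [ 0.5985 -0.1218  0.06  ] [ 0.5899 -0.1163  0.0946]
```

```bash
cat > plan.py <<'E'
from h import *
import sys
from scipy.spatial.transform import Rotation as Ro
S=np.array([.577,.0252]);TH=.19
def l2w(x,y): c,s=np.cos(TH),np.sin(TH); return S+np.array([c*x-s*y,s*x+c*y])
def w2l(p): c,s=np.cos(TH),np.sin(TH); d=np.array(p[:2])-S; return np.array([c*d[0]+s*d[1],-s*d[0]+c*d[1]])
def go(p,phi,tilt=None):
    o=r.get_obs(); q=o['tool_rot']; R=Ro.from_quat([q[1],q[2],q[3],q[0]])
    T=Ro.from_matrix(np.array([[np.cos(phi),np.sin(phi),0],[np.sin(phi),-np.cos(phi),0],[0,0,-1]]).T) if False else Ro.from_matrix(np.column_stack([[np.cos(phi),np.sin(phi),0],[np.sin(phi),-np.cos(phi),0],[0,0,-1]]))
    print('turn',((R.inv()*T).as_rotvec()/(np.pi/2)).round(4),'shift',(R.inv().apply(np.array(p)-o['position'])/.2).round(4))
    print('now',o['position'].round(4),'local',(w2l(o['position'])*1e3).round(1),'phi',np.arctan2(*R.as_matrix()[[1,0],0]).round(4),'j',o['joint_positions'].round(3),'F',o['contact_force'].round(1),'w',round(o['gripper_width'],4),'t',o['t'])
E
python3 - <<'E'
from plan import *
go([*l2w(-.007,.223),.31],.19)
f=load('top0')
for n,(x,y),z in [('tab',(342,382),.1),('lugL',(325,400),.1),('knobmark',(421,362),.139),('block',(475,415),.095)]:
    p=pd(f,130+x/3.2,125+y/3.2); print(n,p.round(4),w2l(p))
E
```

```text
turn [3.000e-04 1.000e-03 6.557e-01] shift [-0.7006  2.0624  0.4705]
now [0.1889 0.5163 0.404 ] local [-288.4  555.6] phi 1.22 j [ 1.017  0.259  1.536 -0.     1.348 -0.203] F [0.9 0.8 0.4] w 0.0932 t 0.1
tab [0.4497 0.0501 0.0796] [-0.1203202   0.04845079]
lugL [0.4382 0.0607 0.0772] [-0.12960114  0.06102815]
knobmark [0.4574 0.0015 0.1392] [-0.12194349 -0.00064166]
block [ 0.4294 -0.034   0.0933] [-0.15609058 -0.03022029]
```

```bash
python3 -m crank '[0,0,0.656,-0.35,1,0.1,75,0,0,0.656,-0.35,1,0.1,75,0,0,0.656,-0.35,1,0.1,75,0,0,0.656,-0.35,1,0.1,75,0,0,0.656,-0.35,1,0.1,75,0,0,0.656,-0.35,1,0.1,75,0,0,0.656,-0.35,1,0.1,75]'
python3 - <<'E'
from plan import *
go([*l2w(-.007,.223),.31],.19)
E
```

```text
t: 0.98
position: [0.3528, 0.3818, 0.3844]
tool_rot: [0.0, 0.995, 0.095, -0.0]
contact_force: [-0.1, 1.0, -0.3]
gripper_width: 0.0751
turn [0.0002 0.0005 0.0001] shift [0.7293 0.8478 0.3715]
now [0.3528 0.3818 0.3844] local [-152.8  392.6] phi 0.1901 j [0.61  0.22  1.637 0.    1.285 0.42 ] F [-0.1  1.  -0.3] w 0.0751 t 0.975
```

```bash
python3 -m crank '[0,0,0,0.729,0.848,0.37,72,0,0,0,0.729,0.848,0.37,72,0,0,0,0.729,0.848,0.37,72,0,0,0,0.729,0.848,0.37,72,0,0,0,0.729,0.848,0.37,72,0,0,0,0.729,0.848,0.37,72]'
python3 - <<'E'
from plan import *
go([*l2w(-.007,.223),.264],.19)
for n in('scene','top'): snap(n,n+'1')
crop('top1',130,105,380,295,3,'c3')
crop('scene1',130,40,330,230,3,'c4')
E
```

```text
t: 1.72
position: [0.5275, 0.2432, 0.3105]
tool_rot: [-0.0, 0.995, 0.095, -0.001]
contact_force: [0.7, 0.1, -0.3]
gripper_width: 0.0717
turn [-0.0002  0.0007  0.0002] shift [0.0024 0.0021 0.2326]
now [0.5275 0.2432 0.3105] local [ -7.4 223.4] phi 0.1904 j [0.24  0.391 1.589 0.    1.163 0.049] F [ 0.7  0.1 -0.3] w 0.0717 t 1.725
```

View pics/c3.png

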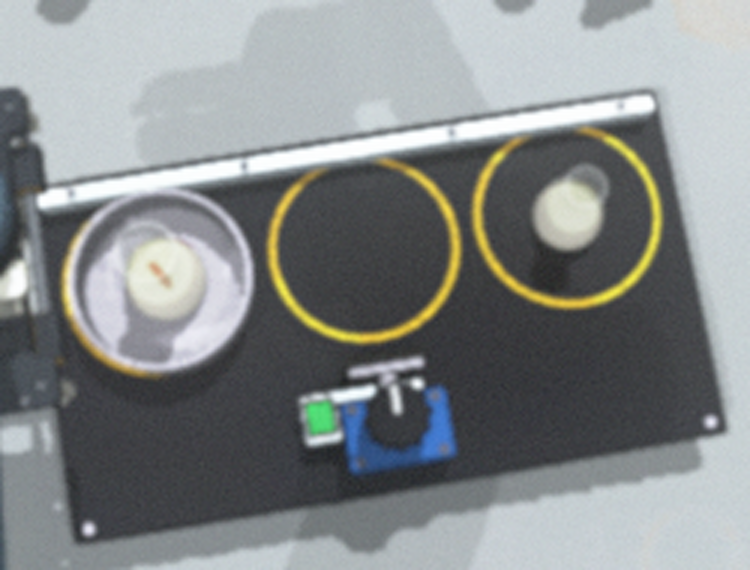

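View pics/c4.png

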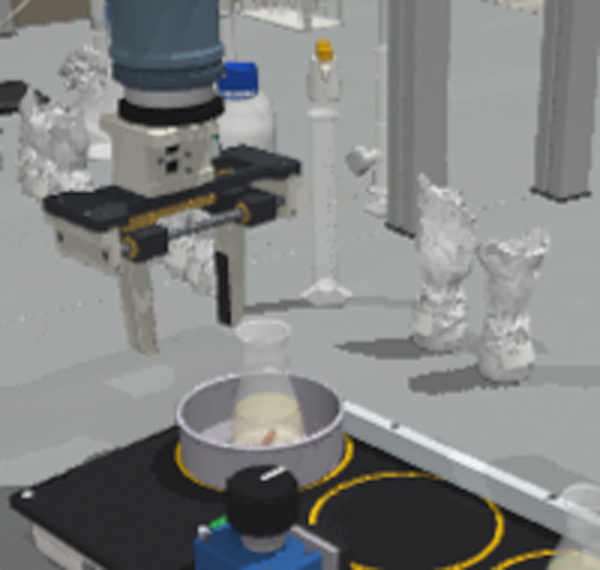

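Run:
```python
from plan import *
g=load('scene1')
for n,(x,y) in [('Lleft',(136,345)),('Lbot',(147,354)),('Lright',(157,348)),('Rleft',(220,320)),('Rbot',(232,327)),('Rright',(243,322))]:
    u,v=130+x/3,40+y/3; p=pd(g,u,v,.1245); print(n,w2l(p)*1e3,'depth',(pd(g,u-1,v-3)*1e3).round(1))
crop('scene1',160,110,230,165,10,'c5')
```

```text
Lleft [-44.45201961 243.09440786] depth [477.  235.6 142.1]
Lbot [-48.5701228  223.89325221] depth [482.  228.5 136.1]
Lright [-36.65302961 227.09459713] depth [490.7 228.9 138.5]
Rleft [ 31.14347227 233.46689399] depth [559.9 257.7 134.1]
Rbot [ 28.81037157 216.02551157] depth [562.4 243.  132.7]
Rright [ 41.27621728 217.2108063 ] depth [573.9 245.6 133.2]
```

View pics/c5.png

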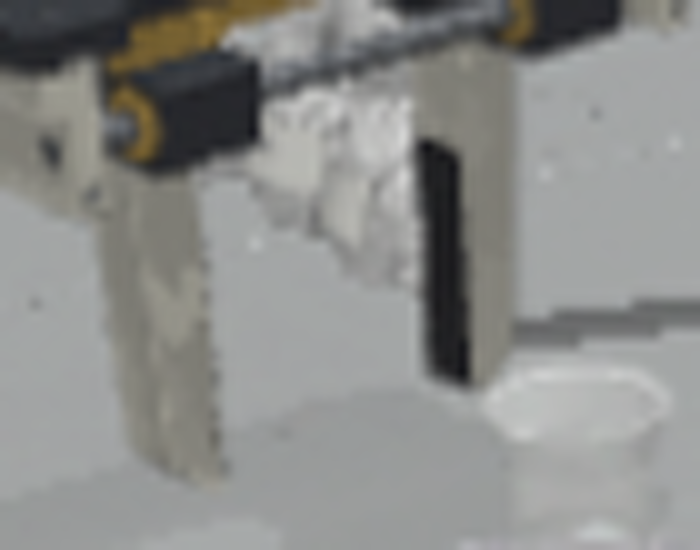

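```bash
sed -i 's/^S=.*;/S=np.array([.5776,.0280]);/' plan.py; grep '^S=' plan.py
python3 - <<'E'
from plan import *
go([*l2w(-.005,.215),.264],.19)
E
```

```text
S=np.array([.5776,.0280]);TH=.19
turn [-0.0002 -0.0001  0.0011] shift [0.0194 0.0332 0.236 ]
now [0.527  0.244  0.3112] local [ -8.9 221.6] phi 0.1917 j [0.241 0.389 1.589 0.    1.163 0.05 ] F [0.2 0.3 0.9] w 0.0717 t 1.825
```

```bash
python3 -m crank '[0,0,0,0.018,0.02,0.12,72,0,0,0,0.018,0.02,0.235,72,0,0,0,0.018,0.033,0.235,72,0,0,0,0.018,0.033,0.235,72]'
python3 - <<'E'
from plan import *
go([*l2w(-.005,.195),.264],.19)
snap('scene','scene2'); crop('scene2',120,80,320,230,4,'c6')
E
```

```text
t: 2.33
position: [0.5326, 0.2378, 0.265]
tool_rot: [-0.0, 0.995, 0.095, 0.001]
contact_force: [-1.0, 0.3, 0.1]
gripper_width: 0.0722
turn [-0.     -0.001   0.0005] shift [-0.002   0.0975  0.0048]
now [0.5326 0.2378 0.265 ] local [ -4.6 214.5] phi 0.1908 j [0.229 0.443 1.634 0.    1.064 0.038] F [-1.   0.3  0.1] w 0.0722 t 2.325
```

View pics/c6.png

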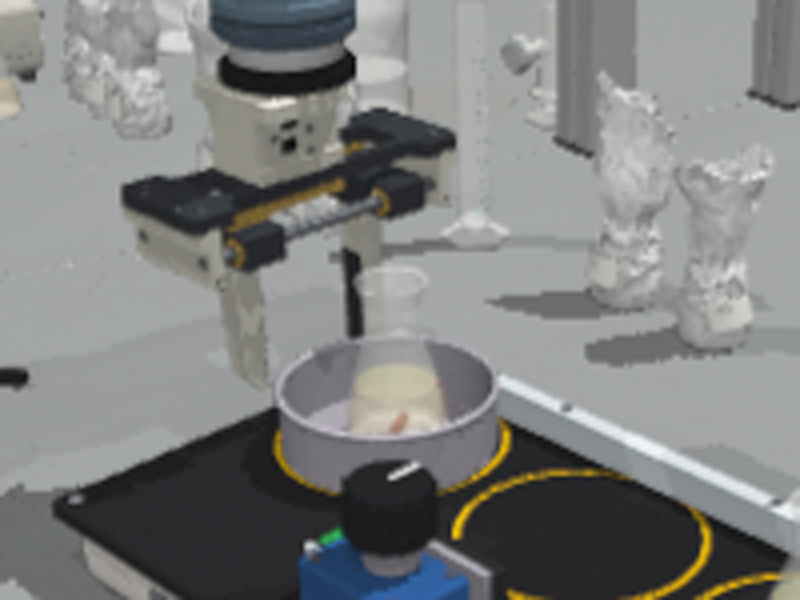

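```bash
python3 -m crank '[0,0,0,0,0.02,0,72,0,0,0,0,0.04,0,72,0,0,0,0,0.06,0,72,0,0,0,0,0.08,0,72,0,0,0,0,0.1,0,72,0,0,0,0,0.12,0,72,0,0,0,0,0.14,0,72,0,0,0,0,0.16,0,72,0,0,0,0,0.18,0,72,0,0,0,0,0.2,0,72,0,0,0,0,0.22,0,72,0,0,0,0,0.235,0,72]'
python3 - <<'E'
from plan import *
go([*l2w(-.005,.058),.264],.19)
snap('scene','scene3'); crop('scene3',120,80,320,230,4,'c7')
E
```

```text
t: 3.88
position: [0.5416, 0.1907, 0.2638]
tool_rot: [-0.0, 0.996, 0.095, 0.0]
contact_force: [0.4, 3.7, 1.6]
gripper_width: 0.072
turn [-0.     -0.0001 -0.0004] shift [-0.0016  0.5431 -0.0011]
now [0.5416 0.1907 0.2638] local [ -4.6 166.6] phi 0.1894 j [ 0.144  0.43   1.658  0.     1.054 -0.045] F [0.4 3.7 1.6] w 0.072 t 3.875
```

View pics/c7.png

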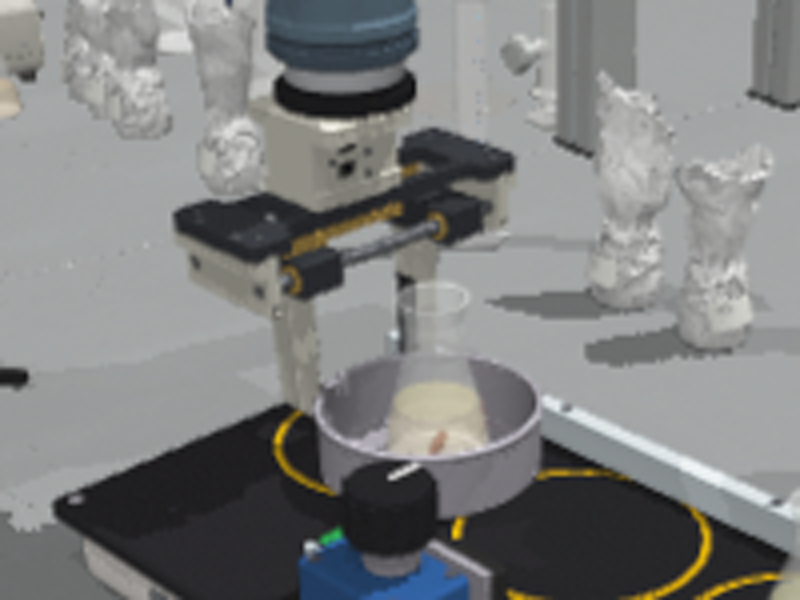

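Dish has moved with the fingers, still flat, flask upright. Continuing.

```bash
python3 -m crank '[0,0,0,0,0.02,0,72,0,0,0,0,0.045,0,72,0,0,0,0,0.07,0,72,0,0,0,0,0.095,0,72,0,0,0,0,0.12,0,72,0,0,0,0,0.145,0,72,0,0,0,0,0.17,0,72,0,0,0,0,0.195,0,72,0,0,0,0,0.22,0,72,0,0,0,0,0.245,0,72,0,0,0,0,0.27,0,72,0,0,0,0,0.285,0,72]'
python3 -m crank '[0,0,0,0,0.02,0,72,0,0,0,0,0.04,0,72,0,0,0,0,0.06,0,72,0,0,0,0,0.08,0,72,0,0,0,0,0.1,0,72,0,0,0,0,0.12,0,72,0,0,0,0,0.14,0,72,0,0,0,0,0.16,0,72,0,0,0,0,0.18,0,72,0,0,0,0,0.195,0,72,0,0,0,0,0.2,0,72]'
python3 - <<'E'
from plan import *
go([*l2w(-.005,.058),.264],.19)
snap('scene','scene4'); crop('scene4',140,60,340,210,4,'c8')
snap('top','top4'); crop('top4',130,125,380,295,3.2,'c9')
E
```

```text
t: 5.42
position: [0.5523, 0.1347, 0.2638]
tool_rot: [0.0, 0.996, 0.095, 0.0]
contact_force: [-1.3, 4.3, 2.5]
gripper_width: 0.0721
t: 6.8
position: [0.5599, 0.0955, 0.2638]
tool_rot: [0.0, 0.996, 0.095, -0.0]
contact_force: [-0.9, 4.5, 1.8]
gripper_width: 0.072
turn [ 0.      0.     -0.0004] shift [-0.0016  0.0583 -0.0012]
now [0.5599 0.0955 0.2638] local [-4.7 69.7] phi 0.1893 j [-0.027  0.421  1.673 -0.     1.047 -0.217] F [-0.9  4.5  1.8] w 0.072 t 6.8
```

View pics/c8.png

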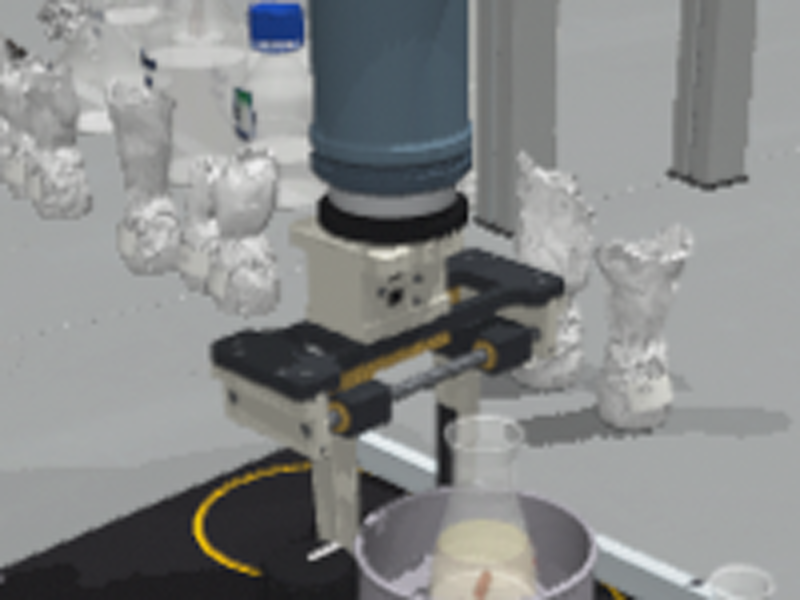

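View pics/c9.png

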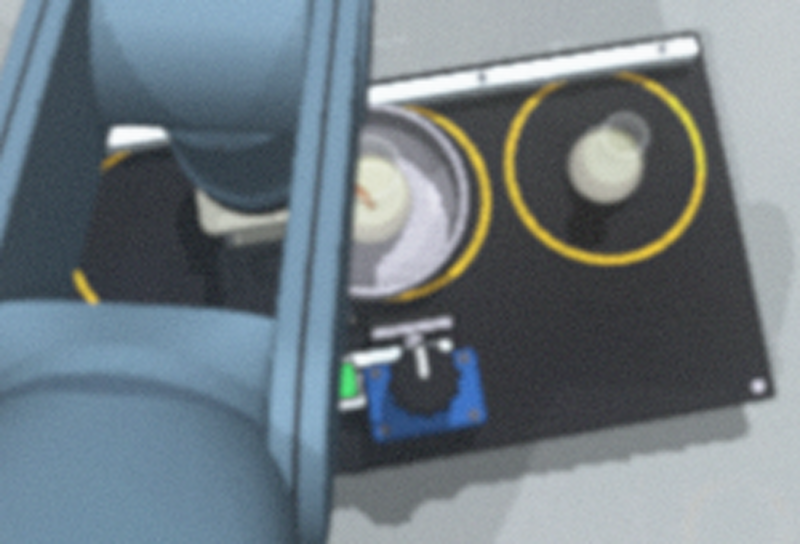

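Run:
```python
from plan import *
crop('scene4',205,170,335,265,6,'c10')
crop('top4',235,145,295,230,7,'c11')
```

```text
(no output)
```

View pics/c10.png

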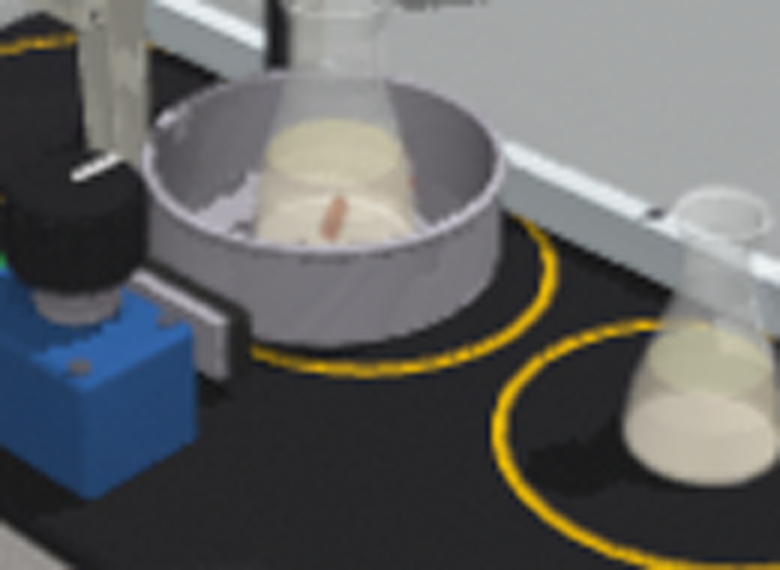

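View pics/c11.png

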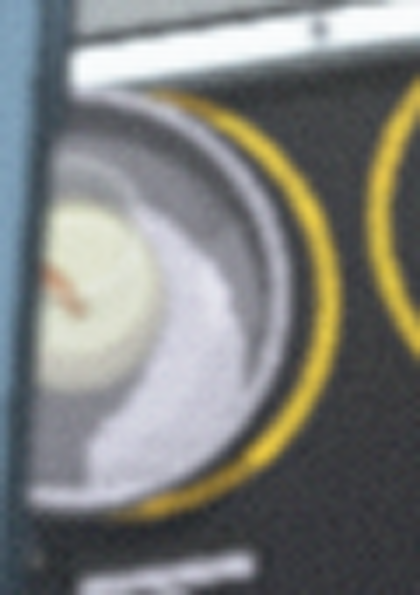

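```bash
cat > circ.py <<'E'
from plan import *
from fit import fitrings
from scipy.optimize import least_squares
def circ(f,pts,x0,y0,s,z,free=False,R=.062,S0=None):
    P=np.array([pd(f,x0+a/s,y0+b/s,z)[:2] for a,b in pts])
    s=least_squares(lambda p:np.linalg.norm(P-p[:2],axis=1)-(p[2] if free else R),[*P.mean(0),R],loss='soft_l1',f_scale=.002)
    c=s.x[:2]; d=c-S0; co,si=np.cos(TH),np.sin(TH)
    print('world',c.round(4),'R',s.x[2].round(4),'rel ring mm',(np.array([co*d[0]+si*d[1],-si*d[0]+co*d[1]])*1e3).round(1),'res',(s.fun*1e3).round(1))
E
python3 - <<'E'
from circ import *
Sc=np.array([.5779,.0292]);St=np.array([.5762,.0239])
a=[(143,158),(180,215),(240,243),(330,250),(400,242),(470,212),(506,165),(492,125),(440,88),(380,73),(300,71)]
b=[(292,280),(285,220),(260,165),(215,120),(165,94),(283,350),(255,410),(205,465),(150,500),(100,513)]
for fr in(0,1):
    circ(load('scene4'),a,205,170,6,.09,fr,S0=Sc); circ(load('top4'),b,235,145,7,.09,fr,S0=St)
E
```

```text
world [0.571  0.0404] R 0.062 rel ring mm [-4.7 12.3] res [ 1.   1.2  2.5  0.3  0.2 -0.4  0.7  0.8  2.1  1.3  0.1]
world [0.569  0.0309] R 0.062 rel ring mm [-5.7  8.2] res [-1.7  0.   1.6  2.   1.9 -1.8 -1.1  0.8  3.5  4.9]
world [0.5708 0.0408] R 0.0629 rel ring mm [-4.8 12.8] res [-0.3  0.1  1.6 -0.4 -0.3 -0.9  0.1  0.1  1.2  0.2 -1.2]
world [0.5694 0.0381] R 0.0678 rel ring mm [-4.  15.2] res [-0.3  0.9  1.4  0.3 -1.5 -0.6 -0.7 -0.4  0.5  0.3]
```

```bash
python3 -m crank '[0,0,0,0,0.015,0,72,0,0,0,0,0.03,0,72,0,0,0,0,0.043,0,72,0,0,0,0,0.054,0,72,0,0,0,0,0.06,0,72,0,0,0,0,0.06,0,72]'
python3 -m crank '[0,0,0,0,-0.04,0,72,0,0,0,0,-0.15,0,72,0,0,0,0,-0.4,0,72,0,0,0,0,-0.7,-0.1,72,0,0,0,0,-0.9,-0.2,72,0,0,0,0,-0.9,-0.2,72]'
python3 - <<'E'
from plan import *
go([*l2w(-.005,.058),.264],.19)
snap('scene','scene5'); crop('scene5',205,170,335,265,6,'c12')
snap('top','top5'); crop('top5',200,140,300,230,7,'c13')
E
```

```text
t: 7.65
position: [0.5621, 0.0837, 0.2637]
tool_rot: [0.0, 0.996, 0.095, -0.0]
contact_force: [0.1, 2.6, 2.1]
gripper_width: 0.0722
t: 8.4
position: [0.5277, 0.2636, 0.3053]
tool_rot: [-0.0, 0.995, 0.097, 0.002]
contact_force: [0.1, -1.7, 0.7]
gripper_width: 0.0718
turn [-0.0001 -0.0023  0.0026] shift [-0.0069  0.9141  0.2065]
now [0.5277 0.2636 0.3053] local [ -4.5 240.8] phi 0.194 j [ 0.274  0.409  1.574 -0.     1.155  0.08 ] F [ 0.1 -1.7  0.7] w 0.0718 t 8.4
```

View pics/c12.png

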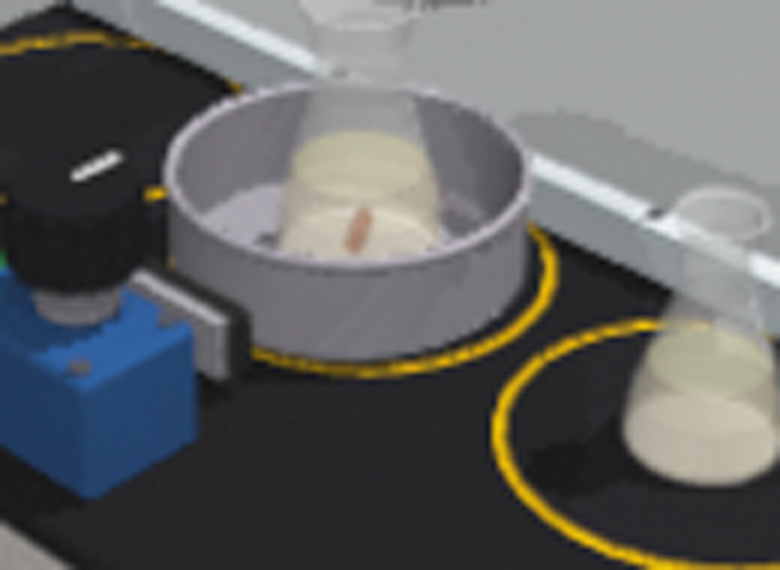

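View pics/c13.png

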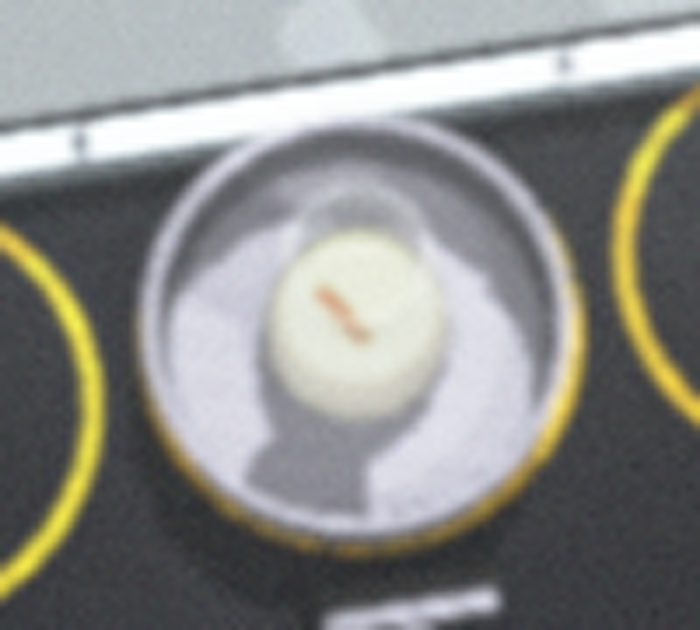

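Run:
```python
from circ import *
f=load('top5');g=load('scene5')
kt=fitrings(f,.19,(.576,.025))[0];ks=fitrings(g,.19,(.578,.028))[0];print(kt,ks)
a=[(166,175),(195,224),(250,255),(330,268),(420,260),(490,230),(530,180),(520,140),(470,102),(410,86),(330,82),(230,105),(185,138)]
b=[(138,310),(165,215),(230,150),(345,115),(450,140),(520,195),(570,300),(562,400),(520,475),(440,525),(360,540),(270,520),(190,455),(150,400)]
Sc=np.array([.5779,.0292]);St=np.array([.5762,.0239])
for fr in(0,1):
    circ(g,a,205,170,6,.09,fr,S0=Sc); circ(f,b,200,140,7,.09,fr,S0=St)
```

```text
[0.5764001  0.02374988 0.18728301 0.0661021 ] [0.5781949  0.02932217 0.18702934 0.06641065]
world [0.5722 0.0277] R 0.062 rel ring mm [-5.9 -0.4] res [ 0.9  1.2  2.7  1.9  0.6 -1.1 -0.1  1.2  2.8  1.8  1.  -0.1 -0.8]
world [0.5686 0.0241] R 0.062 rel ring mm [-7.4  1.7] res [2.4 3.9 3.5 2.7 1.5 1.1 1.8 2.5 3.5 2.3 1.8 1.1 0.  2.3]
world [0.5722 0.0276] R 0.0629 rel ring mm [-5.9 -0.5] res [ 0.1  0.3  1.8  0.9 -0.3 -2.1 -1.1  0.2  1.8  0.9  0.  -1.  -1.7]
world [0.5689 0.0243] R 0.0642 rel ring mm [-7.1  1.8] res [ 0.   1.4  0.9  0.1 -1.  -1.2 -0.3  0.6  1.7  0.4 -0.  -0.9 -2.1  0.1]
```

Run:
```python
from plan import *
from circ import circ
g=load('scene5')
go([.4455,.0020,.37],1.5)
crop('scene5',195,180,245,245,9,'c14')
```

```text
turn [ 5.000e-04  5.000e-04 -8.333e-01] shift [-0.6501  1.1927 -0.3315]
now [0.5278 0.2608 0.3034] local [ -4.9 238. ] phi 0.1911 j [ 2.700e-01  4.110e-01  1.577e+00 -1.000e-03  1.154e+00  7.900e-02] F [-0.2  0.2 -0.1] w 0.0718 t 8.5
```

View pics/c14.png

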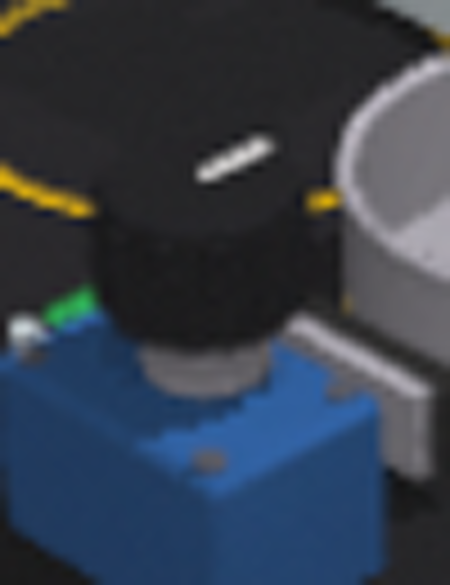

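```bash
python3 - <<'E'
from plan import *
g=load('scene5')
for v in (365,375,385): print(pd(g,195+203/9,180+v/9,.095))
E
python3 -m crank '[0,0,0,0,0,-0.3,72,0,0,-0.1,-0.1,0.2,-0.35,72,0,0,-0.3,-0.3,0.6,-0.35,72,0,0,-0.5,-0.5,1,-0.35,72,0,0,-0.7,-0.65,1,-0.35,72,0,0,-0.833,-0.65,1,-0.35,72,0,0,-0.833,-0.65,1,-0.35,72,0,0,-0.833,-0.65,1,-0.35,72,0,0,-0.833,-0.65,1,-0.35,72]'
python3 - <<'E'
from plan import *
go([.4455,.0020,.34],1.5)
E
```

```text
[0.44824011 0.00248434 0.095     ]
[ 0.44630669 -0.00076789  0.095     ]
[ 0.44438885 -0.00399392  0.095     ]
t: 9.62
position: [0.4377, 0.0382, 0.3729]
tool_rot: [-0.0, 0.732, 0.681, -0.001]
contact_force: [0.2, -0.1, -0.4]
gripper_width: 0.0718
turn [-0.0011  0.0004 -0.0007] shift [-0.1776  0.0522  0.1644]
now [0.4377 0.0382 0.3729] local [-135.5   36.4] phi 1.499 j [-1.680e-01  8.400e-02  1.831e+00 -1.000e-03  1.228e+00 -1.666e+00] F [ 0.2 -0.1 -0.4] w 0.0718 t 9.625
```

```bash
python3 -m crank '[0,0,0,-0.1776,0.052,0.16,72,0,0,0,-0.1776,0.052,0.16,72,0,0,0,-0.1776,0.052,0.16,72]'
python3 - <<'E'
from plan import *
go([.4455,.0010,.294],1.5)
snap('scene','scene6'); crop('scene6',150,80,310,250,3.5,'c15')
E
```

```text
t: 10.0
position: [0.4456, 0.0029, 0.3414]
tool_rot: [-0.001, 0.733, 0.68, -0.0]
contact_force: [-0.6, 0.2, -0.6]
gripper_width: 0.0722
turn [-0.0011 -0.0002 -0.0028] shift [-0.0095  0.0005  0.2369]
now [0.4456 0.0029 0.3414] local [-134.3    0.3] phi 1.4956 j [-0.245  0.128  1.865 -0.     1.15  -1.74 ] F [-0.6  0.2 -0.6] w 0.0722 t 10.0
```

View pics/c15.png

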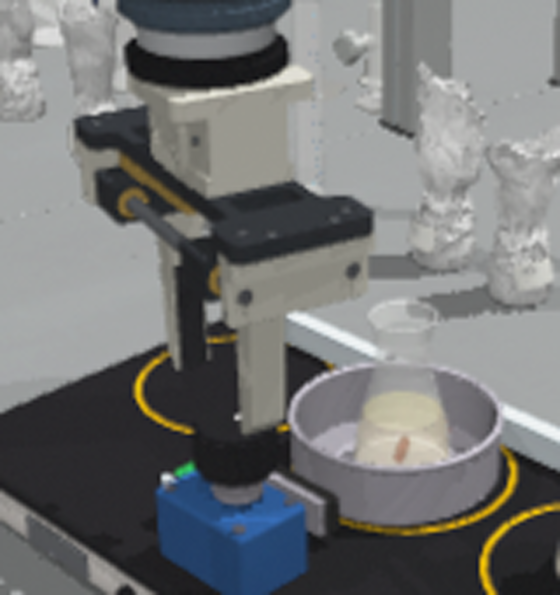

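Gripper is over the knob, fingers straddling it along y. Descend.

```bash
python3 -m crank '[0,0,0,-0.005,0,0.1,72,0,0,0,-0.005,0,0.2,72,0,0,0,-0.005,0,0.235,72,0,0,0,-0.005,0,0.235,72]'
python3 - <<'E'
from plan import *
go([.4455,.0010,.294],1.5)
snap('scene','scene7'); crop('scene7',150,120,310,250,4.5,'c16')
E
```

```text
t: 10.55
position: [0.4459, 0.0029, 0.295]
tool_rot: [-0.0, 0.732, 0.681, -0.0]
contact_force: [0.4, -0.1, 1.4]
gripper_width: 0.0717
turn [-0.0001  0.     -0.001 ] shift [-0.0096 -0.0012  0.005 ]
now [0.4459 0.0029 0.295 ] local [-134.1    0.2] phi 1.4985 j [-0.245  0.185  1.928 -0.     1.029 -1.743] F [ 0.4 -0.1  1.4] w 0.0717 t 10.55
```

View pics/c16.png

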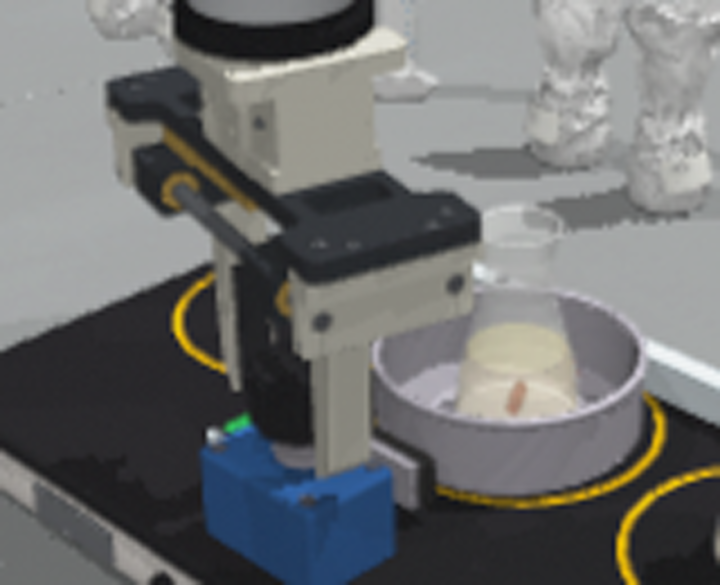

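```bash
cat >> h.py <<'E'
def proj(f,p):
    M=np.linalg.inv(f['cam_to_world']);c=M[:3,:3]@np.array(p)+M[:3,3];s=c[:2]/c[2];s=s*(1+f['k1']*(s@s))
    F=f['image'].shape[0]/2/np.tan(np.radians(float(f['fov_y']))/2); return s*F+[f['cx'],f['cy']]
E
python3 - <<'E'
from plan import *
g=load('scene7')
def sh(n,p): u=proj(g,p);print(n,u.round(1),'c16',((u-[150,120])*4.5).round(0))
tx=np.array([np.cos(1.4985),np.sin(1.4985)]);ty=np.array([tx[1],-tx[0]]);c=np.array([.4459,.0029])
for sx in(-.0358,-.0535):
  for sy in(-.0075,.0075): sh(('tip',sx,sy),[*(c+sx*tx+sy*ty),.109])
for nm,S0 in(('scene',(.578,.0290)),('mean',(.5776,.028))):
  for x in(-.136,-.1335):
    k=np.array(S0)+np.array([np.cos(.19)*x,np.sin(.19)*x]); sh((nm,x,k),[*k,.095]); sh('top',[*k,.139])
E
python3 - <<'E'
from plan import *
crop('scene7',195,160,255,240,8,'c17'); crop('scene5',195,160,255,240,8,'c18')
a=cv2.imread('pics/c17.png');b=cv2.imread('pics/c18.png');o=np.hstack([a,b])[:590]
o=cv2.convertScaleAbs(o,alpha=1.6,beta=20)
cv2.imwrite('pics/c19.png',o[:, :800])
print(o.shape)
E
```

```text
('tip', -0.0358, -0.0075) [221.2 224.9] c16 [320. 472.]
('tip', -0.0358, 0.0075) [228.6 222.5] c16 [354. 461.]
('tip', -0.0535, -0.0075) [225.8 229.7] c16 [341. 494.]
('tip', -0.0535, 0.0075) [233.3 227.3] c16 [375. 483.]
('scene', -0.136, array([0.44444742, 0.00331519])) [215.6 221. ] c16 [295. 454.]
top [214.5 200.7] c16 [290. 363.]
('scene', -0.1335, array([0.44690243, 0.00378734])) [216.6 220.5] c16 [300. 452.]
top [215.5 200.2] c16 [295. 361.]
('mean', -0.136, array([0.44404742, 0.00231519])) [215.7 221.3] c16 [296. 456.]
top [214.6 201. ] c16 [291. 365.]
('mean', -0.1335, array([0.44650243, 0.00278734])) [216.7 220.8] c16 [300. 453.]
top [215.6 200.5] c16 [295. 362.]
(590, 960, 3)
```

View pics/c19.png

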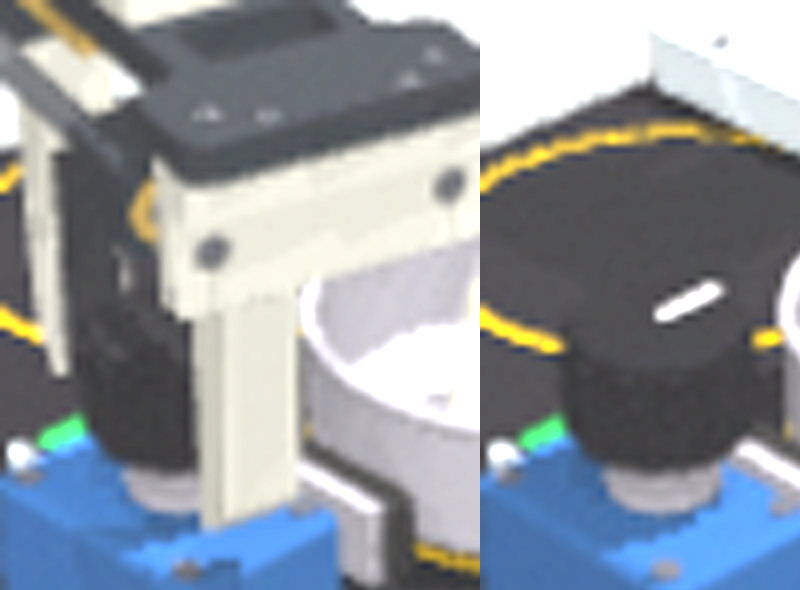

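```bash
python3 -m crank '[0,0,0,-0.005,0,0,50,0,0,0,-0.005,0,0,46,0,0,0,-0.005,0,0,40,0,0,0,-0.005,0,0,40,0,0,0,-0.005,0,0,40]' 8
python3 - <<'E'
from plan import *
go([.4455,.0010,.294],1.5); print(r.get_obs()['moment'])
E
```

```text
t: 11.22
position: [0.4459, 0.0022, 0.295]
tool_rot: [-0.0, 0.732, 0.681, 0.001]
contact_force: [0.8, 5.1, 2.6]
gripper_width: 0.0418
turn [ 0.0003 -0.0009 -0.0015] shift [-0.006  -0.0016  0.0048]
now [0.4459 0.0022 0.295 ] local [-134.2   -0.5] phi 1.4977 j [-0.247  0.185  1.928  0.002  1.028 -1.745] F [0.8 5.1 2.6] w 0.0418 t 11.225
[ 0.93563934 -0.10122402 -0.07398881]
```

```bash
python3 -m crank '[0,0,0,0.005,0,0,40,0,0,0,0.005,0,0,40,0,0,0,0.005,0,0,40]' 35
python3 - <<'E'
from plan import *
go([.4455,.0010,.294],1.5); print(r.get_obs()['moment'])
E
```

```text
t: 11.6
position: [0.446, 0.0026, 0.2949]
tool_rot: [0.0, 0.732, 0.681, 0.0]
contact_force: [-0.4, 2.0, 3.9]
gripper_width: 0.0413
turn [ 0.0002  0.0001 -0.0012] shift [-0.0079 -0.0017  0.0047]
now [0.446  0.0026 0.2949] local [-1.341e+02 -1.000e-01] phi 1.4981 j [-0.245  0.185  1.928 -0.     1.028 -1.743] F [-0.4  2.   3.9] w 0.0413 t 11.6
[ 0.34961221  0.05466823 -0.03839601]
```

```bash
python3 -m crank '[0,0,0.08,0,0,0,40,0,0,0.16,0,0,0,40,0,0,0.24,0,0,0,40,0,0,0.32,0,0,0,40,0,0,0.4,0,0,0,40,0,0,0.48,0,0,0,40,0,0,0.56,0,0,0,40,0,0,0.64,0,0,0,40,0,0,0.72,0,0,0,40,0,0,0.8,0,0,0,40,0,0,0.88,0,0,0,40,0,0,0.9,0,0,0,40]'
python3 - <<'E'
from plan import *
go([.4455,.0010,.294],1.5); print(r.get_obs()['moment'])
snap('scene','scene8'); crop('scene8',170,100,330,240,4.5,'c20')
snap('top','top8'); crop('top8',180,140,310,280,4,'c21')
E
```

```text
t: 13.1
position: [0.4482, 0.005, 0.295]
tool_rot: [-0.003, 0.999, 0.041, 0.004]
contact_force: [15.1, 18.6, -6.7]
gripper_width: 0.0417
turn [ 8.000e-04 -6.900e-03 -9.033e-01] shift [-0.0153  0.0186  0.0049]
now [0.4482 0.005  0.295 ] local [-131.4    1.8] phi 0.0811 j [-0.242  0.186  1.926  0.009  1.023 -0.328] F [15.1 18.6 -6.7] w 0.0417 t 13.1
[ 3.06207139 -1.9330033   0.29299854]
```

View pics/c20.png

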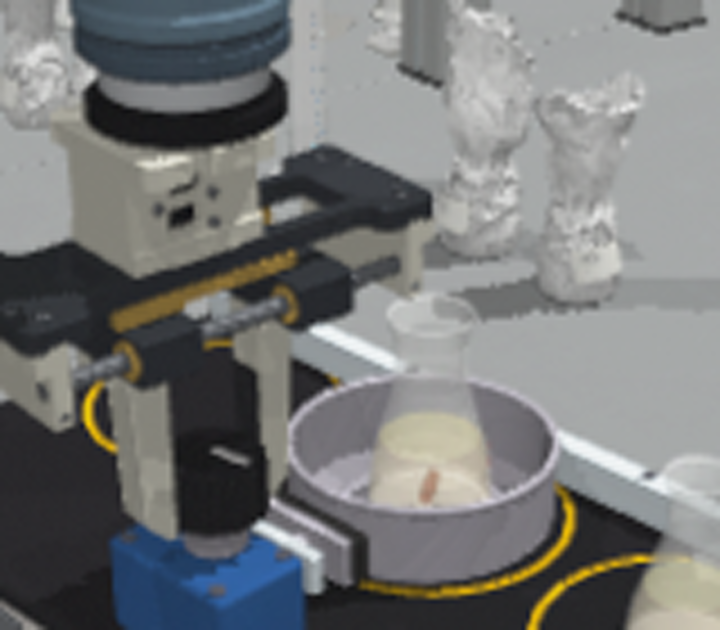

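View pics/c21.png

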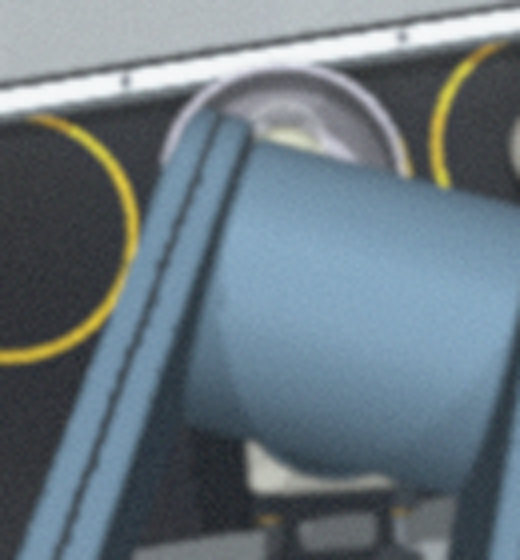

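```bash
python3 -m crank '[0,0,0,0,0,0,54,0,0,0,0,0,0,54]'
python3 - <<'E'
from plan import *
go([.4475,.0030,.295],.084)
E
```

```text
t: 13.45
position: [0.4457, 0.0025, 0.2945]
tool_rot: [0.0, 0.999, 0.042, -0.001]
contact_force: [-1.1, -0.2, -0.3]
gripper_width: 0.053
turn [0.0003 0.0007 0.0006] shift [ 0.0091 -0.0016 -0.0027]
now [0.4457 0.0025 0.2945] local [-1.343e+02 -1.000e-01] phi 0.0849 j [-2.450e-01  1.850e-01  1.929e+00 -1.000e-03  1.028e+00 -3.300e-01] F [-1.1 -0.2 -0.3] w 0.053 t 13.45
```

```bash
python3 -m crank '[0,0,0,0.0135,0,0,54,0,0,0,0.0135,0,0,46,0,0,0,0.0135,0,0,40,0,0,0,0.0135,0,0,40,0,0,0,0.0135,0,0,40]' 8
python3 - <<'E'
from plan import *
go([.4475,.0030,.295],.084); print(r.get_obs()['moment'])
E
```

```text
t: 14.08
position: [0.4495, 0.0027, 0.2949]
tool_rot: [0.0, 0.999, 0.042, 0.002]
contact_force: [4.2, 0.4, -3.6]
gripper_width: 0.0417
turn [ 0.0003 -0.002  -0.0001] shift [-0.01   -0.0025 -0.0004]
now [0.4495 0.0027 0.2949] local [-130.5   -0.7] phi 0.0838 j [-2.430e-01  1.900e-01  1.921e+00  1.000e-03  1.027e+00 -3.280e-01] F [ 4.2  0.4 -3.6] w 0.0417 t 14.075
[ 0.03808493 -0.67584355 -0.01871318]
```

```bash
python3 -m crank '[0,0,0,0.004,0,0,40,0,0,0,0.004,0,0,40,0,0,0.06,0.004,0,0,40,0,0,0.13,0.004,0,0,40,0,0,0.2,0.004,0,0,40,0,0,0.27,0.004,0,0,40,0,0,0.34,0.004,0,0,40,0,0,0.41,0.004,0,0,40,0,0,0.48,0.004,0,0,40,0,0,0.54,0.004,0,0,40,0,0,0.6,0.004,0,0,40,0,0,0.6,0.004,0,0,40]' 35
python3 - <<'E'
from plan import *
go([.4475,.0030,.295],.084); print(r.get_obs()['moment'])
snap('scene','scene9'); crop('scene9',170,130,310,260,5,'c22')
snap('top','top9'); crop('top9',180,140,310,280,4,'c23')
E
```

```text
t: 15.58
position: [0.4501, 0.0026, 0.2949]
tool_rot: [-0.0, 0.909, -0.417, 0.001]
contact_force: [6.4, -1.1, -4.3]
gripper_width: 0.0413
turn [-1.000e-04 -1.600e-03 -6.005e-01] shift [-0.0099  0.0087 -0.0003]
now [0.4501 0.0026 0.2949] local [-130.    -0.8] phi -0.8592 j [-0.243  0.191  1.92  -0.     1.028  0.617] F [ 6.4 -1.1 -4.3] w 0.0413 t 15.575
[-0.23037778 -0.73187475 -0.05089114]
```

View pics/c22.png

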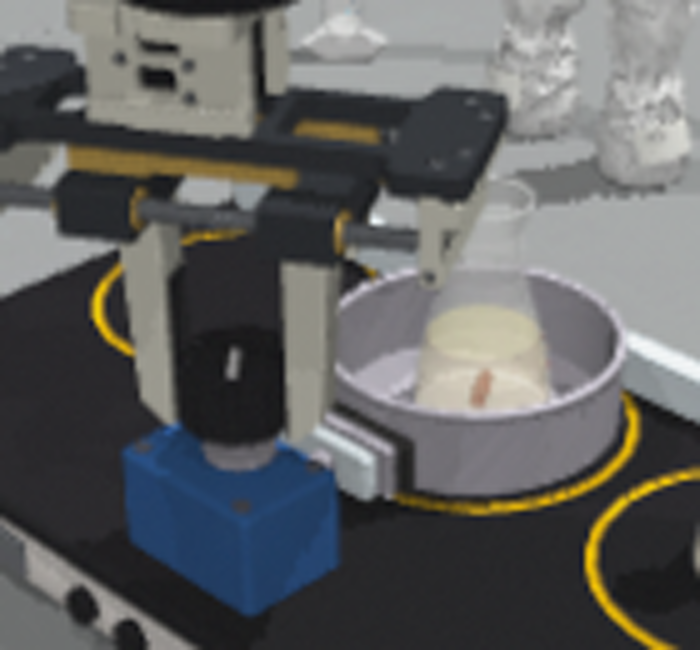

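View pics/c23.png

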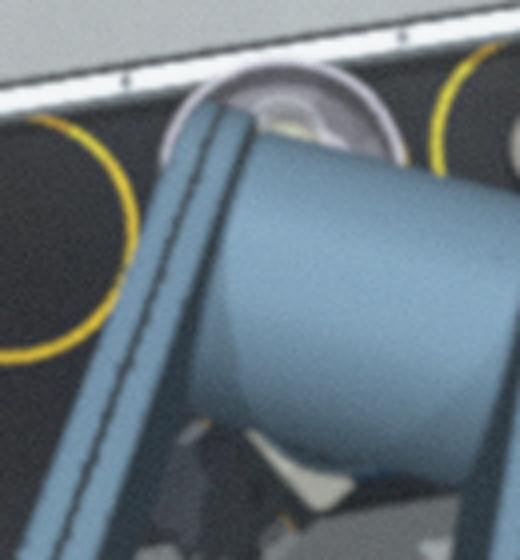

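```bash
python3 -m crank '[0,0,0.04,0,0,0,40,0,0,0.08,0,0,0,40,0,0,0.12,0,0,0,40]'
python3 -c "
from plan import *
go([.4475,.0030,.295],.084); print(r.get_obs()['moment'])"
python3 -m crank '[0,0,0.03,0,0,0,40,0,0,0.05,0,0,0,40]'
python3 - <<'E'
from plan import *
go([.4475,.0030,.295],.084); print(r.get_obs()['moment'])
snap('scene','scene10'); crop('scene10',170,130,310,260,5,'c24')
E
```

```text
t: 16.05
position: [0.4501, 0.0026, 0.2949]
tool_rot: [-0.0, 0.866, -0.5, 0.001]
contact_force: [5.2, -0.9, -4.1]
gripper_width: 0.0415
turn [-1.000e-04 -1.800e-03 -7.202e-01] shift [-0.0082  0.0104 -0.0003]
now [0.4501 0.0026 0.2949] local [-130.    -0.8] phi -1.0474 j [-2.430e-01  1.910e-01  1.920e+00 -1.000e-03  1.028e+00  8.050e-01] F [ 5.2 -0.9 -4.1] w 0.0415 t 16.05
[-0.14998403 -0.83459062  0.70818259]
t: 16.3
position: [0.4501, 0.0026, 0.295]
tool_rot: [-0.0, 0.846, -0.533, 0.001]
contact_force: [6.2, -1.0, -4.8]
gripper_width: 0.0413
turn [-0.     -0.0019 -0.7693] shift [-0.0074  0.0111 -0.0003]
now [0.4501 0.0026 0.295 ] local [-130.    -0.9] phi -1.1244 j [-2.430e-01  1.910e-01  1.920e+00 -1.000e-03  1.028e+00  8.820e-01] F [ 6.2 -1.  -4.8] w 0.0413 t 16.3
[-0.15949566 -0.79065049  1.00836453]
```

View pics/c24.png

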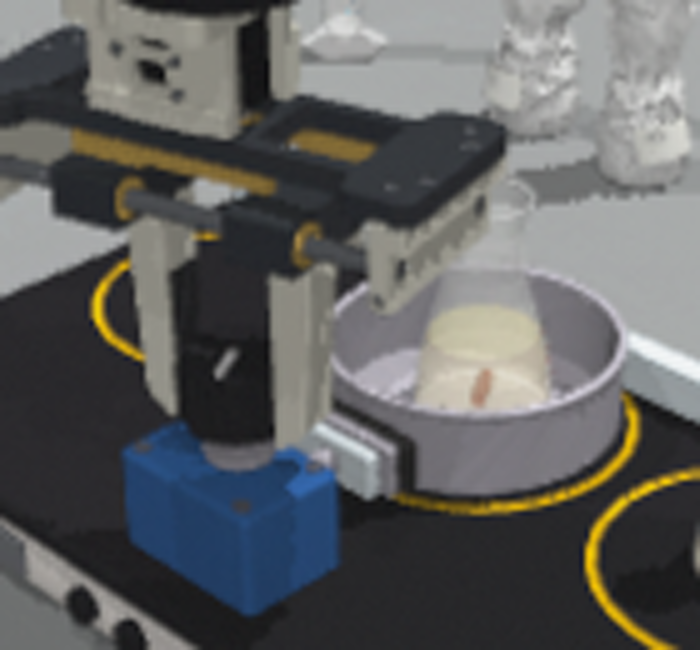

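```bash
python3 -m crank '[0,0,0,0,0,0,50,0,0,0,0,0,0,70,0,0,0,0,0,0,70,0,0,0,0,0,-0.1,70,0,0,0,0,0,-0.35,70,0,0,0,0,0,-0.45,70]'
python3 -m crank '[0,0,0,0,0,-0.2,70,0,0,0,-0.4,0,-0.2,70,0,0,0,-0.9,0,-0.2,70,0,0,0,-0.9,0,-0.2,70,0,0,0,-0.9,0,-0.2,70]'
python3 - <<'E'
from plan import *
go([.4475,.0030,.295],.084)
snap('scene','scene11'); crop('scene11',190,150,320,250,6,'c25')
snap('top','top11'); crop('top11',130,125,380,295,3.2,'c26')
E
```

```text
t: 17.1
position: [0.4497, 0.0029, 0.3872]
tool_rot: [-0.001, 0.846, -0.533, 0.002]
contact_force: [-0.4, -0.9, 0.5]
gripper_width: 0.0701
t: 17.73
position: [0.3696, 0.1679, 0.4248]
tool_rot: [-0.0, 0.847, -0.531, -0.0]
contact_force: [-0.0, 0.1, -0.6]
gripper_width: 0.0698
turn [-2.000e-04  6.000e-04 -7.659e-01] shift [0.9123 0.0093 0.6483]
now [0.3696 0.1679 0.4248] local [-177.8  176.7] phi -1.1191 j [ 1.500e-01 -2.300e-02  1.811e+00  1.000e-03  1.355e+00  1.269e+00] F [-0.   0.1 -0.6] w 0.0698 t 17.725
```

View pics/c25.png

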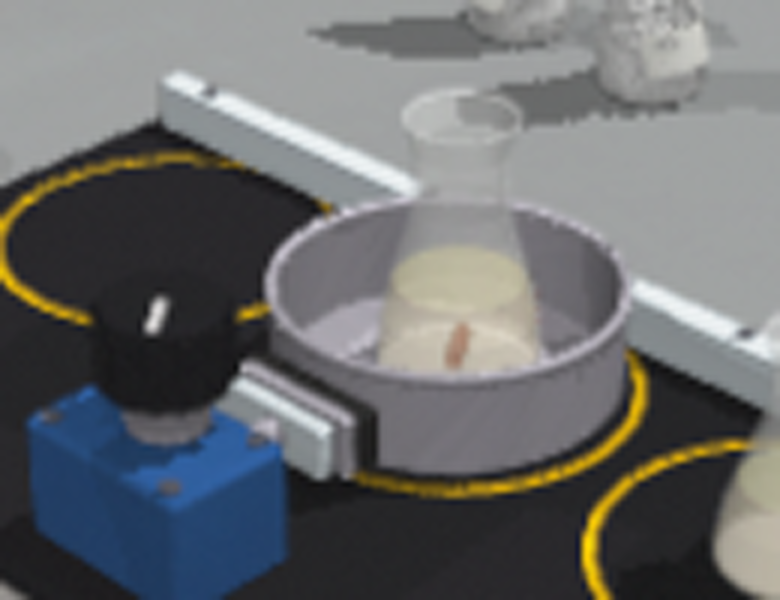

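View pics/c26.png

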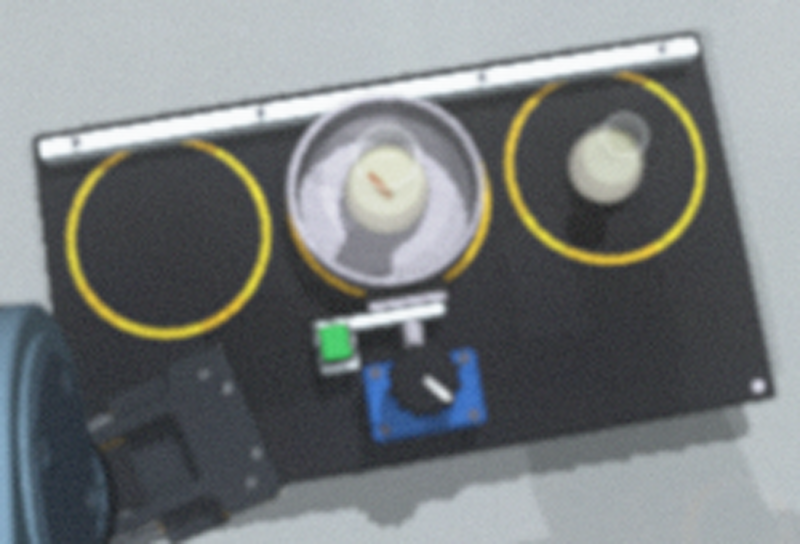

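Run:
```python
from plan import *
crop('top11',215,205,295,270,10,'c27')
f=load('top11');f0=load('top0')
def stat(f,lab):
    hsv=cv2.cvtColor(f['image'],cv2.COLOR_BGR2HSV); m=cv2.inRange(hsv,(45,120,100),(75,255,255)); m=cv2.erode(m,np.ones((3,3),np.uint8))
    v,u=np.nonzero(m); P=np.array([pd(f,a,b) for a,b in zip(u,v)]); print(lab,len(P),np.median(P,0).round(4),np.percentile(P[:,2],[10,50,90]).round(4),u.min(),u.max(),v.min(),v.max(),'loc',w2l(np.median(P,0)))
stat(f0,'before');stat(f,'after')
for n,ff,pts in(('blk',f0,[(130+475/3.2,125+415/3.2)]),('blk2',f,[(130+475/3.2,125+415/3.2)])):
    print(n,pd(ff,*pts[0]).round(4))
```

```text
before 42 [0.4505 0.0501 0.0804] [0.0783 0.0804 0.0823] 234 239 240 247 loc [-0.12067586  0.04569616]
after 47 [0.4733 0.0559 0.0938] [0.092  0.0938 0.0957] 232 237 228 236 loc [-0.09712241  0.04707331]
blk [ 0.4294 -0.034   0.0933]
blk2 [ 0.4294 -0.0339  0.094 ]
```

View pics/c27.png

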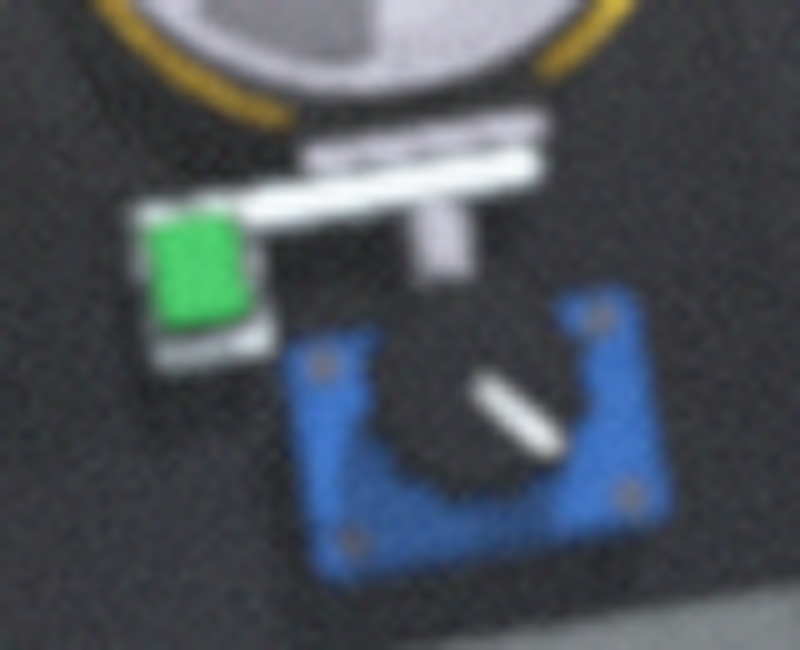

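Run:
```python
from plan import *
fs=[r.grab_frame('top') for _ in range(8)]
f=dict(fs[0]);f['depth']=np.median([q['depth'] for q in fs],0);f0=load('top0')
def z(f,u,v): return pd(f,u,v)[2]*1e3
print('after tab');[print([round(z(f,u,v),1) for u in range(229,243)],v) for v in range(225,243)]
print('before');[print([round(z(f0,u,v),1) for u in range(230,245)],v) for v in range(236,254)]
print(np.median([z(f,u,v) for u in range(273,280) for v in range(250,255)]),np.median([z(f0,u,v) for u in range(273,280) for v in range(250,255)]))
```

```text
after tab
[np.float64(49.3), np.float64(48.8), np.float64(48.2), np.float64(49.6), np.float64(48.8), np.float64(77.9), np.float64(79.0), np.float64(78.9), np.float64(78.3), np.float64(80.4), np.float64(78.5), np.float64(78.7), np.float64(79.8), np.float64(79.5)] 225
[np.float64(78.4), np.float64(78.7), np.float64(79.9), np.float64(79.5), np.float64(81.0), np.float64(80.3), np.float64(92.7), np.float64(92.9), np.float64(93.8), np.float64(79.8), np.float64(78.5), np.float64(79.3), np.float64(78.2), np.float64(79.2)] 226
[np.float64(79.9), np.float64(93.1), np.float64(93.4), np.float64(94.4), np.float64(94.8), np.float64(94.5), np.float64(95.3), np.float64(94.0), np.float64(94.1), np.float64(93.1), np.float64(80.0), np.float64(78.6), np.float64(77.3), np.float64(76.1)] 227
[np.float64(79.3), np.float64(94.1), np.float64(95.1), np.float64(93.8), np.float64(94.5), np.float64(94.7), np.float64(94.6), np.float64(94.5), np.float64(94.0), np.float64(93.7), np.float64(79.8), np.float64(66.2), np.float64(63.4), np.float64(49.0)] 228
[np.float64(80.1), np.float64(93.5), np.float64(93.6), np.floa
[... 7828 characters left out ...]
), np.float64(80.2), np.float64(81.6), np.float64(79.6), np.float64(77.0), np.float64(75.9), np.float64(50.4)] 251
[np.float64(51.5), np.float64(49.1), np.float64(79.2), np.float64(77.7), np.float64(80.5), np.float64(82.0), np.float64(79.9), np.float64(81.2), np.float64(77.5), np.float64(76.5), np.float64(70.8), np.float64(66.8), np.float64(63.3), np.float64(49.1), np.float64(50.4)] 252
[np.float64(48.9), np.float64(49.1), np.float64(50.5), np.float64(71.2), np.float64(70.9), np.float64(63.5), np.float64(56.3), np.float64(51.7), np.float64(50.7), np.float64(50.8), np.float64(50.3), np.float64(47.5), np.float64(49.8), np.float64(49.8), np.float64(49.0)] 253
94.54591421350145 94.29332124798206
```

Run:
```python
from circ import *
a=[(265,275),(300,335),(370,372),(450,378),(530,365),(600,325),(630,280),(615,245),(530,205),(350,207),(290,237)]
circ(load('scene11'),a,190,150,6,.09,0,S0=np.array([.578,.0292]))
b=[(287,190),(310,130),(385,94),(450,118),(485,190),(465,245),(385,286),(310,250)]
circ(load('top11'),b,130,125,3.2,.09,0,S0=np.array([.5763,.0238]))
print(r.get_obs()['contact_force'],r.get_obs()['t']); print(r.finish_job())
```

```text
world [0.5777 0.0316] R 0.062 rel ring mm [0.2 2.4] res [ 0.7 -0.5  3.4  1.8 -0.2 -2.4  1.6  2.9  0.5  0.5  0.6]
world [0.5742 0.0248] R 0.062 rel ring mm [-1.9  1.4] res [1.8 0.9 1.5 1.2 2.1 0.9 1.7 1.1]
[-0.90336336  0.55900829  0.07806171] 18.225
the job is handed in; nothing more can be done
None
```

I pushed the dish with its flask along the platform onto the middle ring, using the open fingers as a cradle. I then turned the knob about 2.6 rad clockwise in two grips, let go, moved the arm clear and handed the job in at 18.2 s.

**Last checks**
- **Dish:** it sits against the back rail. Its centre is within about 2.5 mm of the ring centre along y: +2.4 mm by the scene camera, +1.4 mm by the top camera.
- **Flasks:** the flask in the dish is upright. The small flask looks unmoved in the picture.
- **Green tab:** it rose about 14 mm and now stands about 15 mm above the lug by depth, so I take it as fully out. The wrist moment also climbed to 1.0 N m at the end, as it would at the stop.
- **Robot:** it was touching nothing at hand-in.

**What disagreed**
- **Cameras:** the two cameras differ by about 5 mm in y, so I judged the dish against the ring within each picture.
- **Knob angle:** the mark on the knob and the jaw's travel suggest the knob itself turned about 2.4 rad, less than the 2.6 rad the gripper turned. The grip probably slipped at the stop.
- **First knob grip:** it was about 2–3 mm off the knob's axis and built up a side force of about 24 N, so I re-centred before the second grip.

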